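# Release the specimen cassette from its dock

### The arm

A 6-joint arm with a two-finger parallel gripper is mounted at the origin on a cart in front of the work surface, level with it; the furniture and walls round the work are solid. World frame = base frame: x ahead of the robot, y to its left, z up, the work surface at z = 0. Lengths are in m, angles in degrees, forces in N, time in s.
With the tool pointing down it reaches from about 0.375 to 0.9 m from the base axis. Payload 3.1 kg.
Tool frame: the origin (TCP) lies on the centre line of the jaws, within the pads' length; the fingertips stand 22 mm ahead of it and the grasp point (between the pads) lies 3 mm ahead of it; z points along the fingers, y is the line along which they close (so a half turn about z gives the same grasp; the last joint's range is limited). The gripper opens to 87 mm and grips with 3 to 60 N. Pads are 19 mm wide; open, the fingers measure 117 mm over their backs; the gripper's body (75 mm by 190 mm) begins 51 mm behind the grasp point.
Start: joints at [63.283, 30.224, 82.088, -0, 67.689, -10.227], TCP at [0.177, 0.599, 0.217] pointing down, gripper open.
Joint ranges: [-176.69, 176.69], [-43.24, 126.21], [12.49, 139.97], [-82, 262], [0, 151.66], [-163.58, 163.58]. Speed limits (degrees/s): [159.86, 159.86, 180, 180, 180, 180].

### API

Orientations are given as a 3x3 rotation matrix whose columns are the frame's x, y, z axes.
In Python, from rig import * gives the robot as it stands.
- The arm moves only by the shell command python3 -m jog 'ROWS'. ROWS is text: rows parted by semicolons, each of 7 numbers parted by spaces: the shift along the tool's x, y, z in mm, then the turn, a rotation vector about the tool's x, y, z in rad, then the finger opening in mm, from 0 to 87. In form: tx ty tz ax ay az fingers; .... A call has 1 to 12 rows; each row shifts and turns the commanded pose from where the row before left it, along the tool's axes as they then stand; what a row does not reach is not made up. A row lasts 1/8 s, in which the tool goes at most 62.5 mm and 10.7 degrees, less where a joint would pass 70% of its speed; a pose out of reach is approached as far as the arm can. A call with a gripper value outside its range is refused whole. The fingers move at their own pace and stop on an object; the grip force is fixed at half the most. Time passes only in rows, so rows that do not move let the fingers close. It gives the time, the measured TCP pose, the force, the opening and the grip force at its end, in the units of the state.
- read_state(): the state, without advancing time (a new reading comes with each control period).
- capture(name): name is "scene" or "side" or "wrist"; returns a dict with "color" (400x640x3 uint8, red, green, blue), "camera_matrix" (3x3 intrinsics, pixels), "R" (3x3) and "t" (3): a world point X has camera coordinates R X + t. Camera axes: x right, y down, z forward; pixel columns grow to the right and rows downward; lengths in m; the calibration is good to about 2 mm. A picture is of the moment at which its call begins. There is no depth.
- hand_in(): hands the job in; it is judged then, once.
Trained networks look in the newest picture that a camera, given by its name, has taken for a name from the list of things; names that differ only in an ending like _2 or _b are one class to them, and where a whole thing is asked for, a point or a joint stands for the part that bears it (a point fixed in the world has none). Each returns a list of dicts, best first, with "conf" (0 to 1); they miss things now and then, are a little off and sometimes report something else, mostly with a low value. They report only what shows in the picture. A call takes as long as a camera call. They do not tell look-alikes from the thing itself.
- find_in(camera, target): "at" ([x, y, z] in m, in world coordinates, good to about 4 mm: the middle of the surface that is visible of it).
- trace(camera, target): "pixels" (400x640 bool, what is visible of it).
- place_of(camera, target): "at" ([x, y, z] in m, in world coordinates, good to about 4 mm: a listed point, or the origin of a listed thing).
The state is a dict: "time_s": time; "joint_positions": joint angles; "qvel": joint speeds; "tau": joint torques, N m; "position": TCP position; "tcp_rot": TCP orientation; "force": force on the tool from outside, world axes, zero at the start; "moment": the same for the moment, N m; "opening": opening from 0.0 (shut) to 1.0 (fully open); "grasp_force": force on a finger pad.
Only numpy, scipy, OpenCV 4.12 (cv2) and the standard library are available. Lean on these libraries where they do the work, as an engineer would, in place of code of your own. Each camera call takes 0.05 s, during which the arm holds its last target. There are 200 camera calls.

### The job

The white specimen cassette is locked in the round grey dock. Turn it in the dock until its nose faces the slot and pointed mark in the dock's rim, then, with its two opposed side catches pinched together between the fingers, lift it straight out. Finish while still holding it, catches pinched, upright and still, about 15 cm above the desk and clear of the dock, and leave the dish and the vials alone.

Things in the scene. Friction and masses are not known exactly. Their poses are not given: they have to be found in the camera images.
- dock: Fixed grey-painted metal dock: square base plate 112 x 112 x 5 mm with a round wall on it, 92 mm outside diameter, top at 22 mm. A lip inside the wall (17 to 22 mm above the desk) leaves a round opening of 45 mm diameter, with one slot at the dock's -x side. Origin: centre of its underside on the desk, on the axis of the opening; z up. Place and yaw vary.
- slot (a point): Middle of the only slot in the dock's lip, 30 mm from the dock's axis toward the dock's -x, at rim height (22 mm). The slot is 14 mm wide at the opening and widens outward; a dark pointed mark stands on the rim beyond it.
- cassette: Loose white plastic cassette, 0.15 to 0.23 kg. Origin: centre of its underside; z up. Round foot of 40 mm diameter (z 0 to 26 mm), on it a block 36 mm (x) by 40 mm (y), z 24 to 60 mm, with a small brass specimen on top up to z 70 mm. Seated, its origin is 5 mm above the desk on the dock's axis, with 2.5 mm play sideways. It turns freely about z in the dock, catches pinched or not.
- nose (a point): Tip of the nose at the cassette's top, 30 mm from its axis toward its -x, 60 mm above its underside. The nose is a straight rib 8 mm wide, z 22 to 60 mm. It starts 0.5 to 1.05 rad counter-clockwise (from above) of the slot.
- tongue (a point): Tip of a steel tongue straight below the nose, 33 mm from the cassette's axis toward its -x, 8 mm wide, z 3 to 9 mm. It lies 3 mm under the dock's lip, so the cassette comes up straight only where the nose faces the slot (cassette x along dock x, within about 0.1 rad).
- catch_left (a joint): Sprung dark steel catch on the cassette's +y side, sliding inward, in m: 0 = out (locked), 0.006 = flush with the block. Push face 16 mm wide (x), z 30 to 56 mm of the cassette, at y = 26 mm out, 20 mm flush. A hook on its foot (z 4 to 9.5 mm) moves with it, reaches as far out and sits under the dock's lip; pressed more than 4 mm it is free. Spring 3 N out, 6 N flush.
- catch_right (a joint): The same catch on the cassette's -y side. The two push faces are 52 mm apart when out, 40 mm when both are flush with the block, which then stops the fingers. Both must be pressed to lift the cassette.
- dish_a: Loose clear round dish, 62 mm across, 14 mm high, standing beside the dock; origin at the centre of its underside. Leave alone.
- vial_b2: Loose vial with a cap, 23 mm across, 53 mm tall, beside the dock near the dish; origin at the centre of its underside. Leave alone.
- vial_a1: Loose vial with a cap, 23 mm across, 53 mm tall, on the other side of the dock; origin at the centre of its underside. Leave alone.
Mind the look-alikes: they are no part of the job. There is more than one size of the cassette; the one meant has the size given above.

How it is judged:
By the outcome, as a careful person would: the job done as asked, in the order asked, and still so for the second after the job is handed in, while the arm keeps its last pose, push and grip.
It also fails if it takes over 38 s, if anything falls off the work surface, if the arm or the gripper's body presses on something with over 40 N, if the wrist force passes 120 N, or if a joint passes its speed limit or range.

## Working session

There is one attempt and no reset: what is moved stays moved. The work goes in short steps, Python scripts to look and compute and a shell command to move; the robot and the scene stay as the last step left them, time stands still between calls to the robot, and variables do not carry over. Pictures are saved under pics/ and viewed, at most 10 in all, crops included, and the job is handed in when it is done.

```bash
mkdir -p pics; ls
python3 - <<'E'
from rig import *
import cv2,numpy as np
s=read_state(); print(s['time_s'],s['position'],np.round(s['tcp_rot'],3).tolist(),s['opening'])
for c in ("scene","side","wrist"):
    d=capture(c); cv2.imwrite(f"pics/{c}0.png",d["color"][:,:,::-1])
    for t in ("dock","slot","cassette","nose","catch_left","catch_right","dish_a","vial_b2"):
        print(c,t,[(np.round(r['at'],4).tolist(),round(r['conf'],2)) for r in place_of(c,t)][:4] if 'catch' not in t else [(np.round(r['at'],4).tolist(),round(r['conf'],2)) for r in find_in(c,t)][:4])
E
```

```text
pics
0.0 [0.17704055 0.59862712 0.21617071] [[-0.959, 0.284, -0.001], [0.284, 0.959, -0.002], [0.0, -0.002, -1.0]] 1.0009307751327525
scene dock [([0.5206, -0.0081, -0.002], 0.84)]
scene slot [([0.4951, -0.0118, 0.0236], 0.67), ([0.5246, -0.0094, 0.0068], 0.64)]
scene cassette [([0.5225, -0.0063, 0.0066], 0.96), ([0.4498, -0.1582, -0.0011], 0.88), ([0.4735, 0.3, -0.0034], 0.81)]
scene nose [([0.5052, -0.0318, 0.0644], 0.95), ([0.4879, -0.1592, 0.0824], 0.92), ([0.491, 0.2636, 0.0761], 0.72)]
scene catch_left [([0.4501, -0.1921, 0.0576], 0.79), ([0.4425, 0.2814, 0.0505], 0.46)]
scene catch_right [([0.534, -0.0301, 0.0503], 0.57), ([0.4469, -0.1267, 0.0738], 0.38)]
scene dish_a [([0.5207, 0.1397, -0.0004], 0.78), ([0.4937, -0.0125, 0.0234], 0.33)]
scene vial_b2 [([0.4593, 0.1034, 0.0056], 0.71)]
side dock [([0.524, -0.0068, 0.0016], 0.67)]
side slot [([0.4936, -0.0157, 0.0182], 0.62)]
side cassette [([0.4472, -0.1565, -0.0007], 0.98), ([0.521, -0.0101, 0.006], 0.84), ([0.4705, 0.3031, -0.002], 0.78)]
side nose [([0.5075, -0.031, 0.07], 0.91), ([0.4909, -0.1546, 0.0767], 0.73), ([0.4858, 0.2657, 0.0768], 0.63)]
side catch_left [([0.4591, -0.188, 0.0679], 0.67), ([0.4499, 0.2806, 0.0655], 0.45)]
side catch_right [([0.54, -0.0226, 0.0529], 0.45)]
side dish_a [([0.5224, 0.1443, 0.0], 0.55)]
side vial_b2 [([0.455, 0.1051, 0.0021], 0.56)]
wrist dock []
wrist slot []
wrist cassette []
wrist nose []
wrist catch_left []
wrist catch_right []
wrist dish_a []
wrist vial_b2 []
```

View pics/scene0.png

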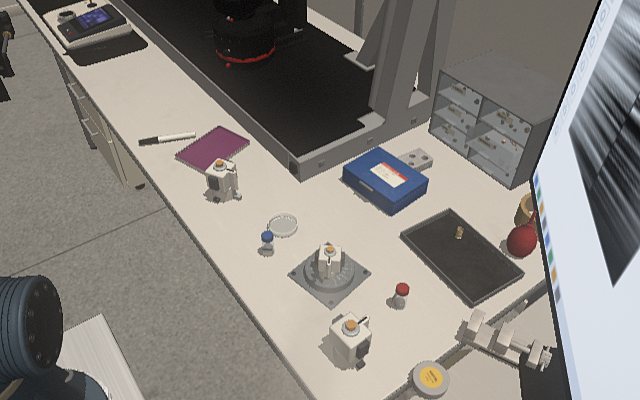

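View pics/side0.png

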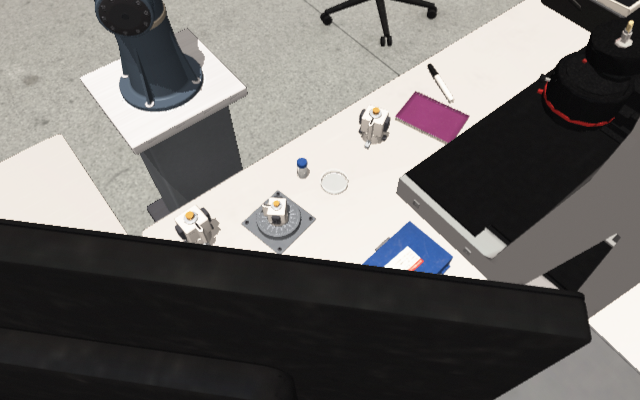

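Candidates in the scene picture: the cassette in the dock at (330,257), a loose, larger cassette at (350,338), and another loose, larger one at (222,180). The blue-capped vial is at (267,242), the dish at (283,225) and the red-capped vial at (401,295). I choose the one in the dock at (330,257). In the side view it is at (276,210), with the nose pointing left. Next is a close crop to check it.

Run:
```python
import cv2,numpy as np
a=cv2.imread("pics/scene0.png")[225:375,270:420]; b=cv2.imread("pics/side0.png")[180:260,225:330]
a=cv2.resize(a,(450,450),interpolation=2); b=cv2.resize(b,(350,267),interpolation=2)
o=np.zeros((450,800,3),np.uint8); o[:,:450]=a; o[:267,450:]=b
cv2.imwrite("pics/crop0.png",o)
```

```text
(no output)
```

View pics/crop0.png

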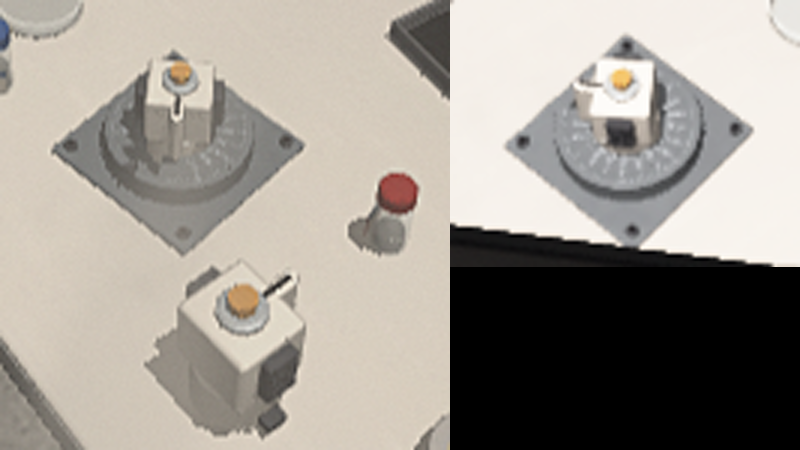

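```bash
python3 -m jog '-20 -20 -3 0 0 0 87; -43 -41.5 -3 0 0 0 87; -43 -41.5 -3 0 0 0 87; -43 -41.5 -3 0 0 0 87; -43 -41.5 -3 0 0 0 87; -43 -41.5 -3 0 0 0 87; -43 -41.5 -3 0 0 0 87; -43 -41.5 -3 0 0 0 87; -43 -41.5 -3 0 0 0 87; -43 -41.5 -3 0 0 0 87; -43 -41.5 -3 0 0 0 87; -43 -41.5 -3 0 0 0 87'
```

```text
time_s: 2.85
position: [0.5157, 0.0006, 0.2535]
tcp_rot: [[-0.959, 0.284, 0.001], [0.284, 0.959, 0.0], [-0.001, 0.0, -1.0]]
force: [0.4, -0.2, -0.3]
opening: 1.0
grasp_force: 0.0
```

The crop shows the small cassette in the dock (scene px about 330,257) with its nose rib toward the camera (329,262). The loose one at (350,338) is clearly larger and has no dock. The choice holds.

```bash
python3 -m jog '0 0 0 0 0 0.1 87; 0 0 0 0 0 0.18 87; 0 0 0 0 0 0.18 87; 0 0 0 0 0 0.18 87; 0 0 0 0 0 0.18 87; 0 0 0 0 0 0.18 87; 0 0 0 0 0 0.18 87; 0 0 0 0 0 0.18 87; 0 0 0 0 0 0.18 87; 0 0 0 0 0 0.18 87; 0 0 0 0 0 0.16 87; 0 0 0 0 0 0 87'
cat > look.py <<'E'
from rig import *
import cv2,numpy as np
def look(n,targets,show=True):
    d=capture("wrist"); cv2.imwrite(f"pics/{n}.png",d["color"][:,:,::-1])
    for t in targets:
        print(t,[(np.round(r['at'],4).tolist(),round(r['conf'],2)) for r in place_of("wrist",t)][:3] if 'catch' not in t else [(np.round(r['at'],4).tolist(),round(r['conf'],2)) for r in find_in("wrist",t)][:3])
    return d
def back(d,uv,z):  # pixel -> world point at height z
    K,R,t=d["camera_matrix"],d["R"],d["t"]
    r=R.T@np.linalg.solve(K,[uv[0],uv[1],1]); c=-R.T@t
    return c+r*(z-c[2])/r[2]
def proj(d,X):
    p=d["camera_matrix"]@(d["R"]@np.asarray(X)+d["t"]); return p[:2]/p[2]
E
python3 - <<'E'
from look import *
d=look("w1",["dock","slot","cassette","nose","catch_left","catch_right"])
np.savez("pics/w1.npz",**{k:d[k] for k in("camera_matrix","R","t")})
print(-d["R"].T@d["t"])
E
```

```text
time_s: 4.35
position: [0.5149, 0.0024, 0.2533]
tcp_rot: [[0.561, 0.828, 0.0], [0.828, -0.561, -0.0], [0.0, 0.0, -1.0]]
force: [-0.9, 0.2, -0.5]
opening: 1.0
grasp_force: 0.0
dock [([0.5189, -0.0147, 0.0031], 0.59)]
slot [([0.4924, -0.0147, 0.0208], 0.86), ([0.5213, -0.0081, 0.0028], 0.35)]
cassette [([0.4494, -0.1591, -0.0017], 0.82), ([0.5247, -0.0094, 0.0059], 0.57), ([0.4546, 0.1031, -0.0023], 0.47)]
nose [([0.5044, -0.0277, 0.0645], 0.87), ([0.4842, -0.1554, 0.0785], 0.55)]
catch_left []
catch_right [([0.454, -0.128, 0.0115], 0.5), ([0.4597, 0.1023, 0.0529], 0.43), ([0.5415, -0.0232, 0.0608], 0.39)]
[0.55782087 0.06582557 0.42126784]
```

View pics/w1.png

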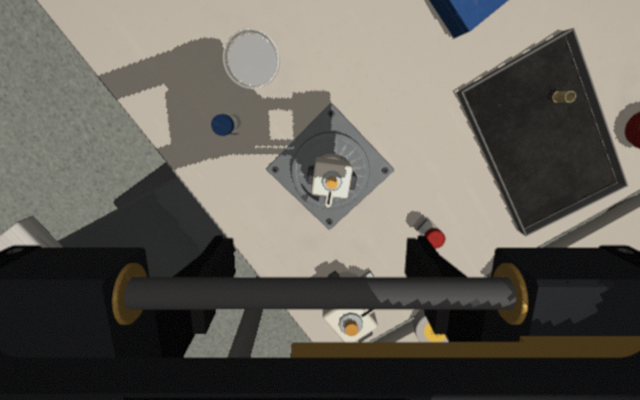

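The wrist view shows the dock plate corners at about (331,104), (393,169), (329,230) and (268,169). The cassette specimen is at (331,183) and the nose points down to (329,204). The red vial is at (435,239), the blue vial at (222,125) and the dish at (251,58).

Run:
```python
from look import *
d=dict(np.load("pics/w1.npz"))
im=cv2.imread("pics/w1.png")
cs=[(331,104),(393.5,169),(329.5,229.5),(267.5,169)]
P=np.array([back(d,c,.005) for c in cs]); print(np.round(P,4).tolist(),P.mean(0)); 
e=P[[1,2,3,0]]-P; print(np.linalg.norm(e,axis=1),np.degrees(np.arctan2(e[:,1],e[:,0])))
print("brass",back(d,(331,183),.075),"nose tip",back(d,(328,205),.065))
x0,y0,s=255,95,4
c=cv2.resize(im[y0:y0+145,x0:x0+150],None,fx=s,fy=s,interpolation=cv2.INTER_CUBIC)
g=np.clip(c.astype(float)*1.5,0,255).astype(np.uint8)
cv2.imwrite("pics/crop1.png",g)
```

```text
[[0.5659, 0.0541, 0.005], [0.5866, -0.0519, 0.005], [0.4788, -0.0735, 0.005], [0.4599, 0.034, 0.005]] [ 0.52277376 -0.00932006  0.005     ]
[0.10796197 0.10994887 0.10911292 0.10783237] [ -78.94242924 -168.64752529   99.94610722   10.75762057]
brass [ 0.52143482 -0.00873948  0.075     ] nose tip [ 0.50434652 -0.02922546  0.065     ]
```

View pics/crop1.png

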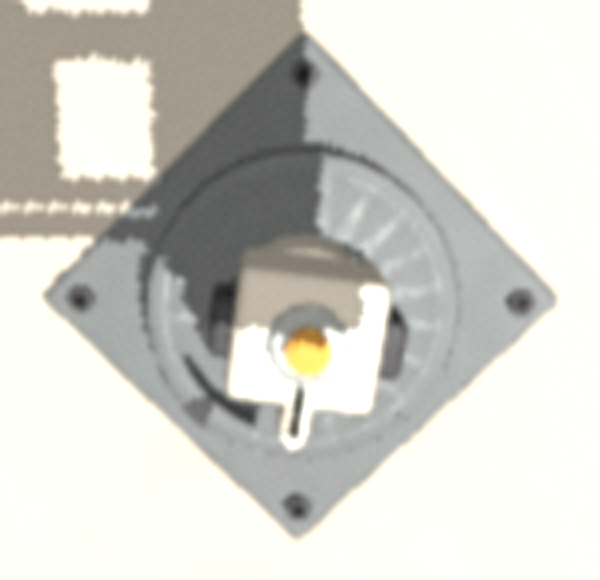

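The crop shows the nose tip at crop (292,446), i.e. px (328,206.5). The slot mark is at crop (202,410), clockwise-left of the nose as described. The dark catches are at crop (222,320) and (395,340).

Run:
```python
from look import *
d=dict(np.load("pics/w1.npz"))
q=lambda u,v,z: back(d,(255+(u+.5)/4-.5,95+(v+.5)/4-.5),z)
br=q(306,352,.075); no=q(292,446,.065); mk=q(200,410,.022)
print("brass",br,"nose",no,"mark",mk)
ang=lambda a,b: np.degrees(np.arctan2(b[1]-a[1],b[0]-a[0]))
print("nose yaw from brass",ang(no,br), np.linalg.norm((no-br)[:2]))
bl,brt,tr=q(228,397,.065),q(370,413,.065),q(387,287,.065)
print("edge y dir", ang(bl,brt), np.linalg.norm(bl-brt),"edge x dir",ang(brt,tr),np.linalg.norm(brt-tr))
c=np.array([.5228,-.0091,.022]); print("mark yaw",ang(mk,c))
h=[q(303,73,.005),q(521,300,.005),q(297,507,.005),q(80,297,.005)]
print("holes ctr",np.mean(h,0),"diag",ang(h[2],h[0])-45,ang(h[3],h[1])+45)
```

```text
brass [ 0.52175809 -0.00848365  0.075     ] nose [ 0.50331408 -0.03004781  0.065     ] mark [ 0.48028303 -0.01691074  0.022     ]
nose yaw from brass 49.45933935559809 0.028375955262835248
edge y dir -40.789768051953594 0.03800265222017638 edge x dir 49.71734576364878 0.03414265435174507
mark yaw 10.409666287102478
holes ctr [ 0.52215392 -0.00876734  0.005     ] diag 10.55106219613392 10.477722291496221
```

```bash
python3 -m jog '-3.8 12.5 20 0 0 0.056 87; 0 0 40 0 0 0.056 87; 0 0 30 0 0 0 87; 0 0 10 0 0 0 87; 0 0 0 0 0 0 87'
python3 - <<'E'
from look import *
d=look("w2",["slot","cassette","nose","dock"])
np.savez("pics/w2.npz",**{k:d[k] for k in("camera_matrix","R","t")})
s=read_state();print(np.round(s["position"],4),np.round(s["tcp_rot"],3).tolist())
u,v=proj(d,(.522,-.0087,.06)); print(u,v)
x0,y0=int(u)-95,max(0,int(v)-75)
print(x0,y0)
cv2.imwrite("pics/crop2.png",cv2.resize(np.clip(d["color"][y0:y0+150,x0:x0+190,::-1]*1.25,0,255).astype(np.uint8),None,fx=4,fy=4,interpolation=2))
E
```

```text
time_s: 5.32
position: [0.5231, -0.0077, 0.153]
tcp_rot: [[0.651, 0.759, -0.001], [0.759, -0.651, 0.0], [-0.0, -0.001, -1.0]]
force: [0.6, -0.3, -0.7]
opening: 1.002
grasp_force: 0.0
slot [([0.4923, -0.0141, 0.0191], 0.78)]
cassette [([0.4497, -0.1581, 0.0017], 0.95), ([0.5212, -0.0076, 0.0064], 0.91)]
nose [([0.5025, -0.0295, 0.066], 0.74)]
dock []
[ 0.5239 -0.0079  0.1543] [[0.651, 0.759, 0.003], [0.759, -0.651, -0.001], [0.001, 0.002, -1.0]]
319.480798845739 203.00447695686114
224 128
```

View pics/crop2.png

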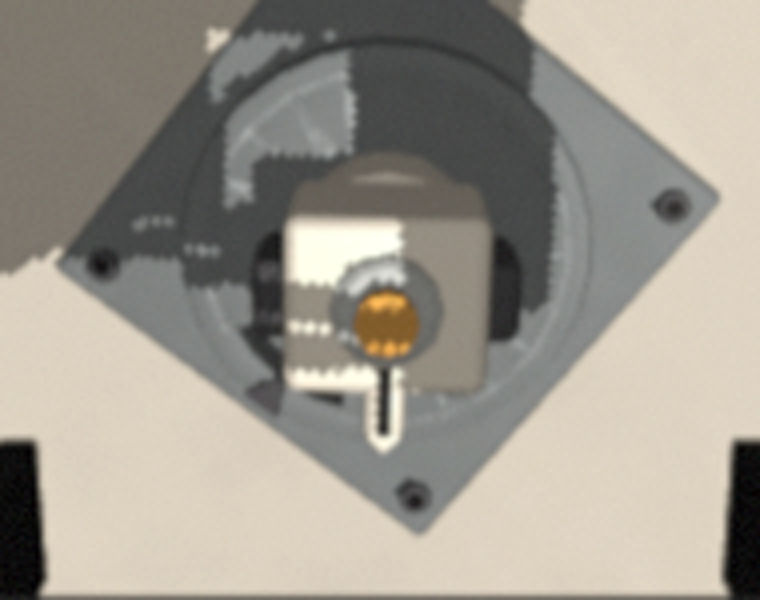

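The close view shows the cassette square to the jaws. The block spans crop x 285–490, its centre 387 matches the finger mid 384, and the nose is straight down at (384,445).

Run:
```python
from look import *
d=dict(np.load("pics/w2.npz")); s=read_state(); R=np.array(s["tcp_rot"]); p=np.array(s["position"])
q=lambda u,v,z: back(d,(224+(u+.5)/4-.5,128+(v+.5)/4-.5),z)
for n,X in dict(brass=q(387,320,.0745),block=q(387,302,.065),nose=q(384,447,.065),hole=q(103,264,.005),hole2=q(673,206,.005),h3=q(414,496,.005),l=q(285,388,.065),r=q(488,390,.065)).items():
    print(n,np.round(X,4),"tool",np.round(R.T@(X-p)*1000,1))
```

```text
brass [ 0.523  -0.0086  0.0745] tool [-1.2 -0.4 79.8]
block [ 0.5234 -0.0081  0.065 ] tool [-0.6 -0.4 89.3]
nose [ 0.5035 -0.0305  0.065 ] tool [-30.5  -1.   89.3]
hole [0.4672 0.0288 0.005 ] tool [ -9.3 -67.2 149.2]
hole2 [ 0.5774 -0.0474  0.005 ] tool [  4.6  66.  149.5]
h3 [ 0.4843 -0.0641  0.005 ] tool [-68.6   6.2 149.3]
l [ 0.4969 -0.0084  0.065 ] tool [-18.1 -20.4  89.3]
r [ 0.5267 -0.0346  0.065 ] tool [-18.5  19.3  89.4]
```

```bash
python3 -m jog '-1.2 -0.5 20 0 0 0 87; 0 0 40 0 0 0 87; 0 0 30 0 0 0 87; 0 0 11 0 0 0 87; 0 0 0 0 0 0 87; 0 0 0 0 0 0 70; 0 0 0 0 0 0 60; 0 0 0 0 0 0 50; 0 0 0 0 0 0 35; 0 0 0 0 0 0 30; 0 0 0 0 0 0 30; 0 0 0 0 0 0 30'
```

```text
time_s: 7.08
position: [0.5222, -0.0084, 0.0525]
tcp_rot: [[0.651, 0.759, 0.001], [0.759, -0.651, -0.0], [0.0, 0.001, -1.0]]
force: [-0.0, 0.4, 4.1]
opening: 0.456
grasp_force: 29.9
```

```bash
python3 -m jog '0 0 0 0 0 0.05 30; 0 0 0 0 0 0.09 30; 0 0 0 0 0 0.09 30; 0 0 0 0 0 0.09 30; 0 0 0 0 0 0.09 30; 0 0 0 0 0 0.09 30; 0 0 0 0 0 0.09 30; 0 0 0 0 0 0.06 30; 0 0 0 0 0 0.029 30; 0 0 0 0 0 0 30; 0 0 0 0 0 0 30'
python3 - <<'E'
from look import *
d=look("w3",["slot","cassette","nose"])
np.savez("pics/w3.npz",**{k:d[k] for k in("camera_matrix","R","t")})
s=read_state();print(np.round(s["position"],4),np.round(s["tcp_rot"],3).tolist(),s["force"],s["moment"])
u,v=proj(d,(.522,-.0087,.06)); x0,y0=int(u)-95,max(0,min(250,int(v)-75)); print(x0,y0)
cv2.imwrite("pics/crop3.png",cv2.resize(np.clip(d["color"][y0:y0+150,x0:x0+190,::-1]*1.25,0,255).astype(np.uint8),None,fx=4,fy=4,interpolation=2))
E
```

```text
time_s: 8.45
position: [0.5207, -0.0079, 0.0524]
tcp_rot: [[0.983, 0.182, -0.002], [0.182, -0.983, 0.001], [-0.002, -0.001, -1.0]]
force: [-2.1, 0.2, 7.1]
opening: 0.449
grasp_force: 29.9
slot []
cassette [([0.521, -0.0091, 0.0046], 0.9)]
nose [([0.488, -0.0091, 0.0672], 0.78)]
[ 0.5208 -0.0079  0.0524] [[0.983, 0.182, -0.002], [0.182, -0.983, 0.001], [-0.002, -0.001, -1.0]] [-1.52038202 -0.23020838  6.25887154] [0.21343938 0.53416946 0.01925543]
227 180
```

View pics/crop3.png

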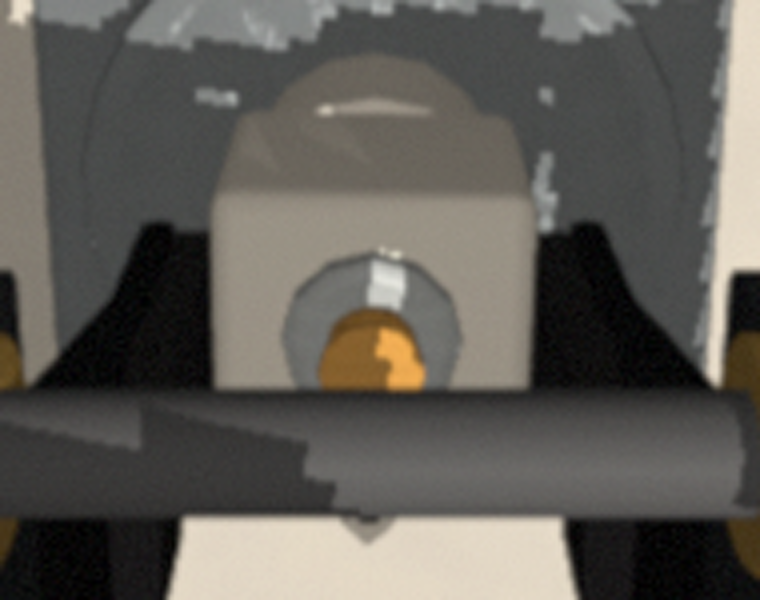

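The wrist crop shows the pinched cassette with the nose just below the rod at (375,517) and the dock's pointed mark right beyond it at (368,545). The plate edges lie symmetric, so it is aligned.

```bash
python3 -m jog '0.8 0.8 0 0 0 0 30; 0 0 -1 0 0 0 30; 0 0 -2 0 0 0 30; 0 0 -3 0 0 0 30; 0 0 -4 0 0 0 30; 0 0 0 0 0 0 30'
```

```text
time_s: 9.4
position: [0.5232, -0.009, 0.0625]
tcp_rot: [[0.983, 0.182, 0.001], [0.182, -0.983, -0.0], [0.001, 0.0, -1.0]]
force: [0.5, -0.5, -1.5]
opening: 0.45
grasp_force: 29.9
```

```bash
python3 -m jog '0 0 -6 0 0 0 30; 0 0 -10 0 0 0 30; 0 0 -15 0 0 0 30; 0 0 -22 0 0 0 30; 0 0 -25 0 0 0 30; 0 0 -25 0 0 0 30; 0 0 -18 0 0 0 30; 0 0 -10 0 0 0 30; 0 0 -4 0 0 0 30; 0 0 0 0 0 0 30; 0 0 0 0 0 0 30; 0 0 0 0 0 0 30'
python3 - <<'E'
from look import *
s=read_state();print(s["position"],s["opening"],s["grasp_force"],s["force"])
for c in("scene","side"):
    d=capture(c); print([(np.round(r['at'],4).tolist(),round(r['conf'],2)) for r in place_of(c,"cassette")][:3])
    cv2.imwrite(f"pics/{c}9.png",d["color"][:,:,::-1])
a=cv2.imread("pics/scene9.png")[140:390,240:490]; cv2.imwrite("pics/crop9.png",cv2.resize(a,(590,590),interpolation=2))
E
```

```text
time_s: 10.9
position: [0.5224, -0.0089, 0.1965]
tcp_rot: [[0.983, 0.182, -0.001], [0.182, -0.983, 0.0], [-0.001, -0.001, -1.0]]
force: [0.1, 0.0, -2.1]
opening: 0.455
grasp_force: 29.9
[ 0.52241285 -0.00887544  0.19648686] 0.45544425761920027 29.920832589268684 [ 0.11729242  0.007107   -2.10338278]
[([0.5228, -0.0058, 0.1488], 0.92), ([0.4512, -0.1571, 0.0019], 0.92), ([0.4708, 0.2982, -0.0035], 0.82)]
[([0.45, -0.1545, 0.0], 0.9), ([0.4698, 0.2987, 0.0012], 0.75), ([0.5178, -0.0126, 0.1499], 0.58)]
```

View pics/crop9.png

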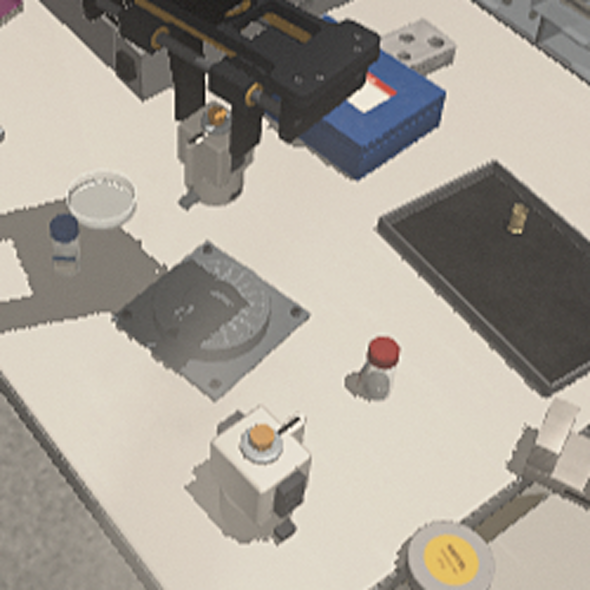

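The crop shows the cassette held upright between the fingers at crop (213,155), well above the empty dock at (212,315). The dish (102,200) and the vials (65,243) and (382,365) are standing untouched. The underside is at about 0.149 m.

```bash
python3 -c "
from rig import *
print(hand_in())"
```

```text
the job is handed in; nothing more can be done
None
```

I turned the cassette to the slot and lifted it straight out with both catches pinched. It is now held upright and still about 15 cm above the desk, and the job is handed in, with the dish and vials untouched.

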